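# Free the stuck drip tray of a cask stand with a mallet

### The job

The steel drip tray in front of the little cask is stuck by its two ears between the cheeks of the stand. Take the wooden mallet and, with the mallet only, tap the back of the tray lightly to the left and right of the cask in turn, never letting one ear get more than about 20 mm ahead of the other, until both ears are out past the cheeks and the tray lies loose but still wholly on the board. Then stand the mallet upright on its head on the cork mat again; leave the glass, bottle and jar alone.

Things in the scene. Friction and masses are not known exactly. Their poses are not given: they have to be found in the camera images.
- stand: Fixed wooden cask stand. Origin: centre of its board's underside; z up; the tray slides out towards its +y, x runs across. Board 280 (x) by 380 (y) by 12 mm, front edge at y = +190 mm. It carries a small cask (y = -190 to -50 mm) and two cheeks at x = +134 and -134 mm. Beside the cask the board is empty.
- cask (a point): Middle of the small wooden cask, 76 mm above the counter, at stand x = 0, y = -120 mm. It lies along the stand's y, 140 mm long, 98 mm thick; top 125 mm (its bung 138 mm) above the counter. Its spigot overhangs the tray, lowest point 56 mm above the counter.
- cheek_plus_x (a point): Top of the stand's +x cheek, at its middle, 46 mm above the counter. The cheek is an upright block 10 mm thick in x, at stand y = 8 to 52 mm, with a sprung rubber pad on its inner face (y = 10 to 50 mm) that pinches the tray's ear.
- cheek_minus_x (a point): The same on the -x cheek.
- tray: Stainless drip tray: open pan 200 (x) by 110 (y) mm, 35 mm high, an ear 20 mm wide and 40 mm long in y at the middle of each end (240 mm over both, 10 to 28 mm above its underside). Origin: centre of the underside, on the board 12 mm above the counter. Axes parallel to the stand's; it starts square, 25 to 35 mm forward. About 0.45 kg. Its ears are free when it is 72 mm forward.
- rear_plus_x (a point): Point to tap on the tray's back wall (its -y face, 55 mm behind the origin), 85 mm from the middle towards +x, 30 mm above the counter. About 8 to 16 N here moves this end forward while the far ear stays held; it stays where left. The wall starts 20 to 30 mm before the cask: room for the mallet only beside the cask.
- rear_minus_x (a point): The same, 85 mm from the middle towards -x.
- ear_plus_x (a point): Middle of the rear end of the tray's +x ear, 110 mm from the tray's middle. It is past the cheek when its stand y exceeds 52 mm.
- ear_minus_x (a point): The same on the -x ear.
- mallet: Turned beech mallet, loose, standing upside down on its head on the cork mat, handle up. Origin: centre of the head's flat end face, z along the handle. Head: cylinder 52 mm in diameter, z from 0 to 70 mm. Handle: cylinder 24 mm in diameter, z from 70 to 140 mm. About 0.32 kg. The side of the head is the striking face.
- mat: Fixed square cork mat, 110 by 110 by 6 mm; origin at the centre of its underside. The mallet starts on it and goes back on it. It may lie on either side of the stand.
- slate: Fixed dark square coaster of the same size, under the glass.
- glass: Tasting glass on the coaster, 68 mm across, 100 mm tall; leave alone.
- bottle: Amber bottle, 68 mm across, 210 mm tall; leave alone.
- jar: Glass jar with brass lid, 80 mm across, 110 mm tall; leave alone.

How it is judged:
On the way, in this order (a step that is already met when the one before it is completed fails the run):
1. the mallet is lifted off its mat, in the fingers (z of mallet in the frame of mat above 0.02 m and contact force between the fingers and mallet above 1 N), for 0.1 s.
2. the tray has been started: moved 8 mm or more towards the front, at rest (distance of tray from where it was at the start of the episode above 0.008 m and linear speed of tray below 0.02 m/s), for 0.05 s.
3. both ears of the tray are past the cheeks (y of each of ear_plus_x, ear_minus_x in the frame of stand above 0.052 m), for 0.1 s.
At the end, for the whole second after the job is handed in: Both ears' rear ends are past y = 52 mm of the stand; the tray lies flat on the board, its centre before y = 135 mm and within 40 mm of the middle line; the mallet stands on its head within 6 degrees of upright and 50 mm of the cork mat's centre; both at rest (all of step 3 and y of tray in the frame of stand below 0.135 m and x of tray in the frame of stand between -0.04 and 0.04 m and angle between tray's own z axis and vertical below 0.06 rad and z of tray in the frame of stand below 0.018 m and linear speed of each of tray, mallet below 0.02 m/s and horizontal distance between mallet and mat below 0.05 m and angle between mallet's own z axis and vertical below 0.1 rad and height (world z) of mallet below 0.012 m); the robot touches nothing.
It fails at once if one ear more than about 23 mm ahead of the other (tray more than 6 degrees askew) (angle between the x axis of tray and the x axis of stand, either way round above 0.105 rad).
It fails at once if the tray is touched by the fingers or arm instead of the mallet (contact force between any of the fingers, the arm and tray above 0.5 N).
It fails at once if the tray is hit so hard that it shoots off (faster than 0.35 m/s) (linear speed of tray above 0.35 m/s).
It fails at once if the tray is lifted or tipped (angle between tray's own z axis and vertical above 0.2 rad).
It fails at once if the glass, bottle or jar is moved more than 25 mm or tipped (distance of any of glass, bottle, jar from where it was at the start of the episode above 0.025 m or angle between any of glass, bottle, jar's own z axis and vertical above 0.3 rad).
It also fails if it takes over 72 s, if anything falls off the work surface, if the arm or the gripper's body presses on something with over 40 N, if the wrist force passes 120 N, or if a joint passes its speed limit or range.

### The arm

A 7-joint arm with a two-finger parallel gripper is mounted at the origin on the work surface. World frame = base frame: x ahead of the robot, y to its left, z up, the work surface at z = 0. Lengths are in m, angles in rad, forces in N, time in s.
With the tool pointing down it reaches from about 0.425 to 0.925 m from the base axis. Payload 6.8 kg.
Tool frame: the origin (TCP) lies midway between the tips of the shut fingers; the grasp point (between the pads) lies 19 mm behind it; z points along the fingers, y is the line along which they close (so a half turn about z gives the same grasp; the last joint's range is limited). The gripper opens to 85 mm and grips with 20 to 120 N. Pads are 22 mm wide; open, the fingers measure 114 mm over their backs; the gripper's body (76 mm by 85 mm) begins 54 mm behind the grasp point. The pads swing forward as they close: fully open they stand 13 mm farther back than shut.
Start: joints at [1.228, 0.477, 0.022, 1.555, -0.011, 1.109, -0.083], TCP at [0.157, -0.656, 0.231] pointing down, gripper open.
Joint ranges: [-2.96, 2.96], [-0.34, 2.1], [-1.41, 1.46], [0.24, 2.44], [-1.37, 4.51], [0.17, 1.92], [-2.96, 2.96]. Speed limits (rad/s): [2.39, 2.39, 3.14, 3.14, 3.14, 3.14, 3.14].

### API

Orientations are given as [roll, pitch, yaw] about the fixed x, y, z axes, in that order (R = Rz(yaw) Ry(pitch) Rx(roll)).
In Python, from rig import manip, viewer, workorder gives the robot as it stands.
- The arm moves only by the shell command python3 -m creep 'ROWS' [FORCE]. ROWS is a JSON object of lists of equal length, an entry for each row: "linear": the shift along the tool's x, y, z in units of 30 mm (1.0 is 30 mm), a list of three; "yaw": the turn about the tool's z in units of 6 degrees (1.0 is 6 degrees); "hand": the opening, from -1 (shut) to 1 (fully open). In form: {"linear": [[x, y, z], ...], "yaw": [yaw, ...], "hand": [hand, ...]}. A call has 1 to 12 rows; each row is the pose to reach, as a shift and turn from the pose commanded when the call began, along the tool's axes at that moment; what a row does not reach only later rows make up. A row lasts 1/12 s, in which the tool goes at most 41.7 mm and 7.16 degrees, less where a joint would pass 70% of its speed; a pose out of reach is approached as far as the arm can. A call with a gripper value outside its range is refused whole. The fingers move at their own pace and stop on an object; FORCE is the grip in N (left out, the last holds). Time passes only in rows, so rows that repeat a pose let the fingers close. It gives the time, the measured TCP pose, the force, the opening and the grip force at its end, in the units of the state.
- manip.read_state(): the state, without advancing time (a new reading comes with each control period).
- viewer.capture(name): name is "scene" or "top" or "wrist"; returns the picture (384x512x3 uint8, red, green, blue); there is no depth.
- viewer.camera_info(name): a dict with "intrinsics" (3x3 intrinsics, pixels), "origin" and "rotation" of the camera in the world. Camera axes: x right, y up, looking along -z (the intrinsics and any distortion apply to the point x, -y, -z); pixel columns grow to the right and rows downward; lengths in m; the calibration is good to about 2 mm. A picture is of the moment at which its call begins: read the wrist's pose just before it. camera_info takes no time and is no camera call; for the wrist camera it gives the pose at the moment of the call.
- workorder.sign_off(): hands the job in; it is judged then, once.
The state is a dict: "t": time; "joint_pos": joint angles; "joint_velocities": joint speeds; "effort": joint torques, N m; "eef_pos": TCP position; "orientation": TCP orientation; "force": force on the tool from outside, world axes, zero at the start; "ft_torque": the same for the moment, N m; "width": finger opening in m; "grip_force": force on a finger pad.
Only numpy, scipy, OpenCV 4.12 (cv2) and the standard library are available. Lean on these libraries where they do the work, as an engineer would, in place of code of your own. Each camera call takes 0.05 s, during which the arm holds its last target. There are 200 camera calls.

## Working session

There is one attempt and no reset: what is moved stays moved. The work goes in short steps, Python scripts to look and compute and a shell command to move; the robot and the scene stay as the last step left them, time stands still between calls to the robot, and variables do not carry over. Pictures are saved under pics/ and viewed, at most 10 in all, crops included, and the job is handed in when it is done.

```bash
mkdir -p pics; ls; python3 - <<'E'
from rig import manip, viewer
import cv2, numpy as np
print(manip.read_state())
for n in("scene","top"):
    i=viewer.camera_info(n);print(n,i)
    im=viewer.capture(n);cv2.imwrite(f"pics/{n}0.png",cv2.resize(im[:,:,::-1],(800,600),interpolation=cv2.INTER_CUBIC))
E
```

```text
pics
{'t': 0.0, 'joint_pos': array([ 1.22789676,  0.47777624,  0.02231064,  1.55643279, -0.01152651,
        1.10930186, -0.0831092 ]), 'joint_velocities': array([ 1.31641572e-03, -6.82040961e-04, -9.18273900e-05, -9.93399296e-04,
       -1.83721922e-04, -2.75313904e-04, -1.20616038e-03]), 'effort': array([ 2.59926992e-04, -5.96443105e+01,  1.60818391e+00, -2.81197947e+01,
        1.26687690e-02,  9.37254808e-03, -8.01745784e-06]), 'eef_pos': array([ 0.15691318, -0.65590821,  0.23034902]), 'orientation': array([-3.13980406e+00,  9.52435588e-05,  2.34826270e-01]), 'force': array([0.35702221, 0.33433979, 0.31509645]), 'ft_torque': array([0.00699733, 0.003932  , 0.0357736 ]), 'grip_force': 0.0, 'width': 0.08543092251000027}
scene {'intrinsics': array([[489.09711283,   0.        , 264.68148179],
       [  0.        , 489.09711283, 195.18002195],
       [  0.        ,   0.        ,   1.        ]]), 'origin': array([ 1.46964069, -0.0459156 ,  1.13550791]), 'rotation': array([ 0.71103826, -0.01405226,  1.53756428])}
top {'intrinsics': array([[482.25913295,   0.        , 259.24363742],
       [  0.        , 482.25913295, 189.33934163],
       [  0.        ,   0.        ,   1.        ]]), 'origin': array([0.3791179 , 0.00220097, 1.24992798]), 'rotation': array([ 0.1545335 ,  0.01431109, -1.59330309])}
```

View pics/top0.png

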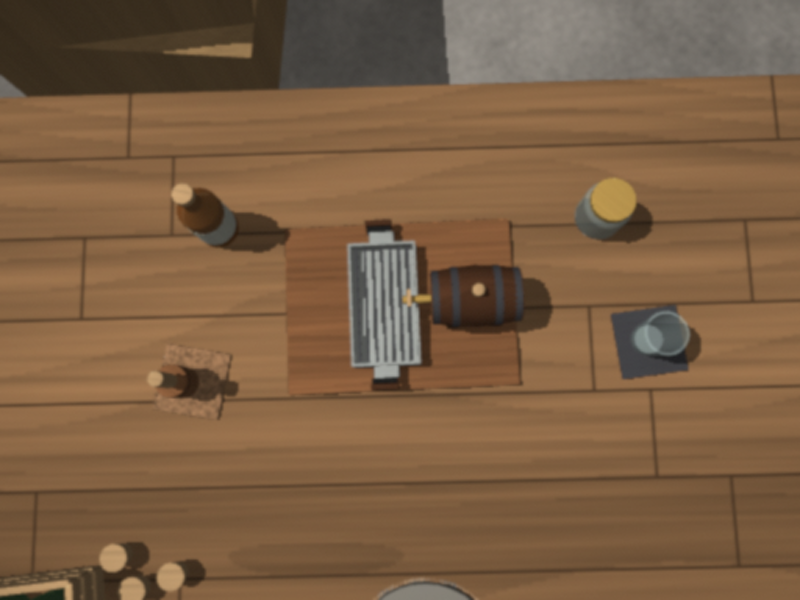

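View pics/scene0.png

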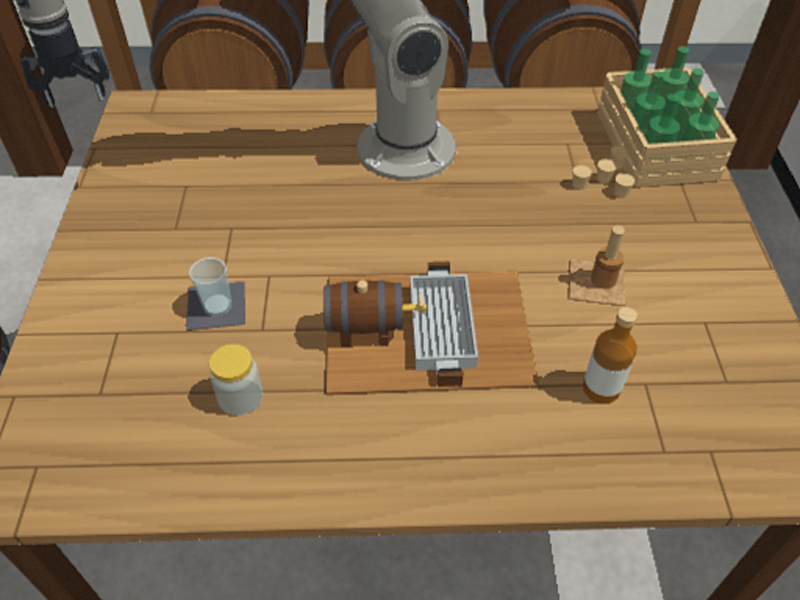

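The top view shows the board with corners at about (286,228), (511,220), (520,384) and (288,395). The mat is at about (193,382) with the mallet's handle top at (155,379). The tray's front points left (world +y). The glass and slate are at (650,342), the jar at (610,200) and the bottle at (200,210).

```bash
cat > h.py <<'E'
from rig import manip, viewer
import cv2, numpy as np
from scipy.spatial.transform import Rotation as R
def ray(n,u,v,z,s=1.5625,info=None):
    i=info or viewer.camera_info(n);K=i["intrinsics"]
    d=np.array([(u/s-K[0,2])/K[0,0],-(v/s-K[1,2])/K[1,1],-1])
    d=R.from_euler("xyz",i["rotation"]).apply(d);o=i["origin"]
    return (o+d*(z-o[2])/d[2])[:3]
def delta(p,yaw):
    "rows units to bring the TCP to world p,yaw (tool assumed pointing down)"
    s=manip.read_state();M=R.from_euler("xyz",s["orientation"])
    x=M.inv().apply(np.array(p)-s["eef_pos"])/.03
    dy=-(yaw-s["orientation"][2]);dy=(dy+np.pi/2)%np.pi-np.pi/2
    return x.round(2),round(np.degrees(dy)/6,2)
E
python3 - <<'E'
from h import *
for n,pts in {"top":[("b",286,228,.012),("b",511,220,.012),("b",520,384,.012),("b",288,395,.012),("mat",166,346,.006),("mat",231,352,.006),("mat",218,418,.006),("mat",155,411,.006),("handletop",155,379,.146),("tray",348,243,.047),("tray",415,241,.047),("tray",421,364,.047),("tray",352,367,.047),("bung",479,290,.138),("jar",613,200,.11),("bottle",182,194,.21),("glass",666,333,.1),("earrear",393,236,.04),("earrear",398,370,.04)],
 "scene":[("b",329,277,.012),("b",519,271,.012),("b",535,386,.012),("b",327,393,.012),("handletop",616,232,.146),("mat",570,262,.006),("mat",625,302,.006),("mat",570,300,.006),("mat",625,265,.006),("bung",362,286,.138),("jar",231,361,.11),("bottle",627,317,.21)]}.items():
    for l,u,v,z in pts: print(n,l,ray(n,u,v,z).round(4))
E
```

```text
top b [0.6933 0.2142 0.012 ]
top b [ 0.6973 -0.1659  0.012 ]
top b [ 0.4223 -0.1684  0.012 ]
top b [0.4132 0.2104 0.012 ]
top mat [0.4988 0.4146 0.006 ]
top mat [0.4862 0.3062 0.006 ]
top mat [0.3787 0.3261 0.006 ]
top mat [0.3924 0.4299 0.006 ]
top handletop [0.4372 0.3831 0.146 ]
top tray [0.6566 0.1065 0.047 ]
top tray [ 0.6571 -0.0031  0.047 ]
top tray [ 0.4564 -0.0077  0.047 ]
top tray [0.4542 0.1024 0.047 ]
top bung [ 0.5588 -0.0964  0.138 ]
top jar [ 0.6999 -0.3123  0.11  ]
top bottle [0.697  0.3297 0.21  ]
top glass [ 0.4914 -0.382   0.1   ]
top earrear [0.6681 0.0329 0.04  ]
top earrear [0.4481 0.0293 0.04  ]
scene b [ 0.4255 -0.1646  0.012 ]
scene b [0.4167 0.2183 0.012 ]
scene b [0.698  0.2122 0.012 ]
scene b [ 0.7043 -0.1573  0.012 ]
scene handletop [0.446  0.3813 0.146 ]
scene mat [0.3879 0.3281 0.006 ]
scene mat [0.4988 0.4185 0.006 ]
scene mat [0.4913 0.3108 0.006 ]
scene mat [0.3986 0.4401 0.006 ]
scene bung [ 0.5654 -0.0926  0.138 ]
scene jar [ 0.7034 -0.3091  0.11  ]
scene bottle [0.7056 0.3311 0.21  ]
```

```bash
python3 -m creep '{"linear":[[13.9,-8.9,-1],[13.9,-8.9,-1],[13.9,-8.9,-1],[13.9,-8.9,-1],[13.9,-8.9,-1],[13.9,-8.9,-1],[13.9,-8.9,-1],[13.9,-8.9,-1],[13.9,-8.9,-1],[13.9,-8.9,-1],[13.9,-8.9,-1],[13.9,-8.9,-1]],"yaw":[2,2,2,2,2,2,2,2,2,2,2,2],"hand":[1,1,1,1,1,1,1,1,1,1,1,1]}' 60
python3 -c "
from h import *
print(delta([.44,.30,.26],.019),delta([.44,.372,.26],.019))"
```

```text
t: 1.1
eef_pos: [0.5019, -0.2973, 0.2613]
orientation: [-3.141, -0.0, 0.026]
force: [0.8, 0.0, -0.4]
width: 0.0853
grip_force: 0.0
(array([ -1.54, -19.96,   0.05]), np.float64(0.07)) (array([ -1.47, -22.36,   0.05]), np.float64(0.07))
```

```bash
python3 -m creep '{"linear":[[0,-20,0],[0,-20,0],[0,-20,0],[0,-20,0],[0,-20,0],[0,-20,0],[0,-20,0],[0,-20,0],[-1.5,-20,0],[-1.5,-20,0],[-1.5,-20,0],[-1.5,-20,0]],"yaw":[0.1,0.1,0.1,0.1,0.1,0.1,0.1,0.1,0.1,0.1,0.1,0.1],"hand":[1,1,1,1,1,1,1,1,1,1,1,1]}'
python3 -m creep '{"linear":[[-1,-3,0],[-1,-3,0],[-1,-3,0],[-1,-3,0],[-1,-3,0]],"yaw":[0,0,0,0,0],"hand":[1,1,1,1,1]}'
python3 - <<'E'
from h import *
print(viewer.camera_info("wrist"), manip.read_state()["eef_pos"])
im=viewer.capture("wrist");cv2.imwrite("pics/w1.png",cv2.resize(im[:,:,::-1],(800,600),interpolation=cv2.INTER_CUBIC))
E
```

```text
t: 2.1
eef_pos: [0.4592, 0.1986, 0.2612]
orientation: [3.141, 0.0, 0.015]
force: [1.8, -0.2, -0.5]
width: 0.0854
grip_force: 0.0
t: 2.52
eef_pos: [0.4285, 0.2866, 0.2609]
orientation: [3.141, 0.001, 0.017]
force: [1.0, -1.0, -0.2]
width: 0.0853
grip_force: 0.0
{'intrinsics': array([[323.07925418,   0.        , 253.77913915],
       [  0.        , 323.07925418, 186.27704102],
       [  0.        ,   0.        ,   1.        ]]), 'origin': array([0.4942147 , 0.28797539, 0.40369222]), 'rotation': array([-2.63327171e-01, -9.64573598e-04, -1.55524790e+00])} [0.42845252 0.2866296  0.26091819]
```

View pics/w1.png

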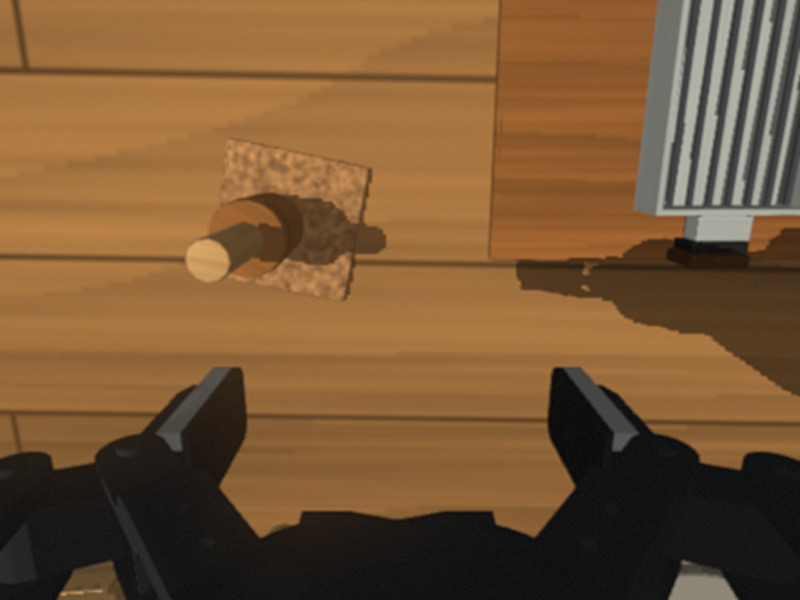

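The handle top is at (208,260). The mat corners are at (229,139), (371,168) and (346,300), and the board corner is at (490,258).

```bash
python3 - <<'E'
from h import *
for u,v,z in [(208,260,.146),(229,139,.006),(371,168,.006),(346,300,.006),(490,258,.012)]: print(ray("wrist",u,v,z).round(4))
h=ray("wrist",208,260,.146)
print(delta([h[0],h[1],.20],.019),delta([h[0],h[1],.085],.019))
E
```

```text
[0.441  0.3835 0.146 ]
[0.5049 0.4126 0.006 ]
[0.4851 0.3055 0.006 ]
[0.3796 0.326  0.006 ]
[0.4173 0.2112 0.012 ]
(array([ 0.44, -3.27,  2.02]), np.float64(-0.05)) (array([ 0.44, -3.27,  5.86]), np.float64(-0.05))
```

```bash
python3 -m creep '{"linear":[[0.44,-3.27,0],[0.44,-3.27,0],[0.44,-3.27,0],[0.44,-3.27,0],[0.44,-3.27,2],[0.44,-3.27,3],[0.44,-3.27,4],[0.44,-3.27,5],[0.44,-3.27,5.8],[0.44,-3.27,5.85],[0.44,-3.27,5.85]],"yaw":[0,0,0,0,0,0,0,0,0,0,0],"hand":[1,1,1,1,1,1,1,1,1,1,1]}' 100
python3 -m creep '{"linear":[[0,0,0],[0,0,0],[0,0,0],[0,0,0],[0,0,0],[0,0,0],[0,0,0],[0,0,0],[0,0,0],[0,0,0]],"yaw":[0,0,0,0,0,0,0,0,0,0],"hand":[-1,-1,-1,-1,-1,-1,-1,-1,-1,-1]}' 100
```

```text
t: 3.48
eef_pos: [0.4411, 0.3819, 0.0848]
orientation: [3.138, 0.002, 0.012]
force: [0.5, -0.1, 0.4]
width: 0.0853
grip_force: 0.0
t: 4.32
eef_pos: [0.4411, 0.3856, 0.0869]
orientation: [-3.14, -0.001, 0.015]
force: [-0.2, -0.0, 6.7]
width: 0.0217
grip_force: 97.5
```

```bash
python3 -m creep '{"linear":[[0,0,-1],[0,0,-2],[0,0,-3],[0,0,-3.8],[0,0,-3.8],[0,0,-3.8]],"yaw":[0,0,0,0,0,0],"hand":[-1,-1,-1,-1,-1,-1]}' 100
python3 - <<'E'
from h import *
print(delta([.468,-.070,.20],.019))
im=viewer.capture("scene")[100:240,300:480];cv2.imwrite("pics/s1.png",cv2.resize(im[:,:,::-1],None,fx=4,fy=4,interpolation=cv2.INTER_CUBIC))
E
```

```text
t: 4.82
eef_pos: [0.4408, 0.385, 0.2005]
orientation: [-3.141, -0.002, 0.015]
force: [-0.6, -1.5, -4.4]
width: 0.0219
grip_force: 98.9
(array([ 0.68, 15.18,  0.  ]), np.float64(-0.04))
```

View pics/s1.png

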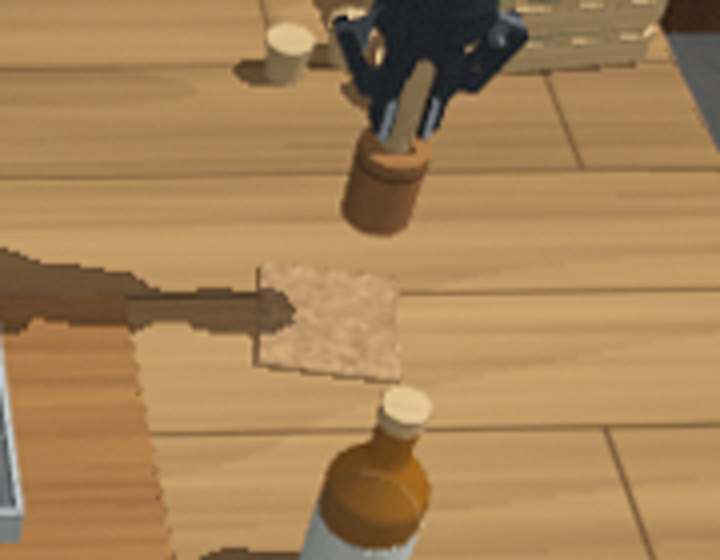

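The mallet is in the fingers, hanging straight, and it is clear of the mat.

```bash
python3 -m creep '{"linear":[[0.7,15.2,0],[0.7,15.2,0],[0.7,15.2,0],[0.7,15.2,0],[0.7,15.2,0],[0.7,15.2,0],[0.7,15.2,0],[0.7,15.2,0],[0.7,15.2,0],[0.7,15.2,0],[0.7,15.2,0],[0.7,15.2,0]],"yaw":[0,0,0,0,0,0,0,0,0,0,0,0],"hand":[-1,-1,-1,-1,-1,-1,-1,-1,-1,-1,-1,-1]}' 100
python3 - <<'E'
from h import *
print(delta([.468,-.070,.103],.019))
im=viewer.capture("top")[100:300,140:380];cv2.imwrite("pics/t1.png",cv2.resize(im[:,:,::-1],None,fx=3,fy=3,interpolation=cv2.INTER_CUBIC))
E
```

```text
t: 5.87
eef_pos: [0.4662, -0.0802, 0.1976]
orientation: [3.138, 0.005, 0.003]
force: [-1.2, -0.2, -3.5]
width: 0.0222
grip_force: 99.9
(array([ 0.07, -0.35,  3.15]), np.float64(-0.15))
```

View pics/t1.png

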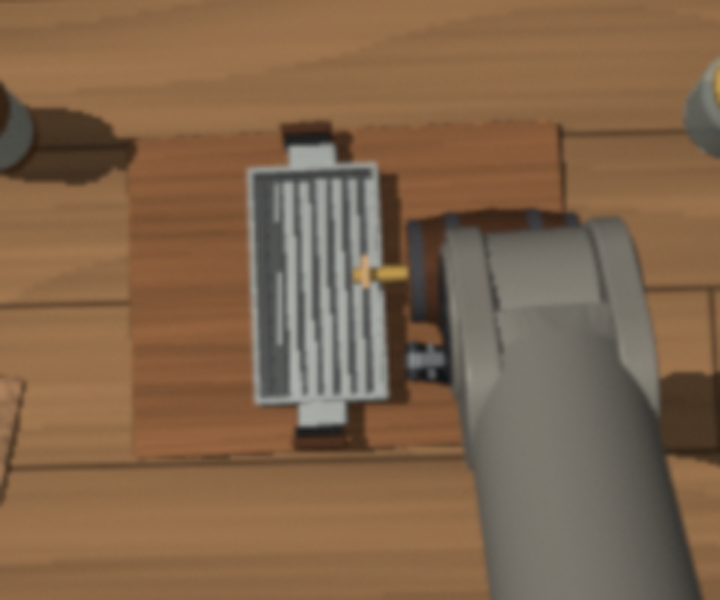

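The tray is still square between the cheeks, with its rear edge at crop x≈383. The gripper is behind it beside the cask at about (427,360).

```bash
python3 -m creep '{"linear":[[0.05,0,0.5],[0.05,0,1.5],[0.05,0,2.3],[0.05,0,3.1],[0.05,0,3.15],[0.05,0,3.15]],"yaw":[-0.1,-0.1,-0.1,-0.1,-0.1,-0.1],"hand":[-1,-1,-1,-1,-1,-1]}' 100
python3 -m creep '{"linear":[[0,-0.3,0],[0,-0.6,0],[0,-0.8,0],[0,-1,0],[0,-1.1,0],[0,-1.2,0],[0,-1.3,0],[0,-1.3,0]],"yaw":[0,0,0,0,0,0,0,0],"hand":[-1,-1,-1,-1,-1,-1,-1,-1]}' 100
```

```text
t: 6.42
eef_pos: [0.4677, -0.0697, 0.1034]
orientation: [-3.14, 0.006, 0.027]
force: [-0.5, 0.4, -1.9]
width: 0.0215
grip_force: 99.6
t: 7.08
eef_pos: [0.4689, -0.0312, 0.1054]
orientation: [-3.141, -0.0, 0.026]
force: [0.5, -0.3, -4.1]
width: 0.0224
grip_force: 99.8
```

```bash
python3 -m creep '{"linear":[[0,-0.06,0],[0,-0.12,0],[0,-0.18,0],[0,-0.24,0],[0,-0.24,0]],"yaw":[0,0,0,0,0],"hand":[-1,-1,-1,-1,-1]}' 100
python3 - <<'E'
from h import *
im=viewer.capture("top")[100:300,140:380];cv2.imwrite("pics/t2.png",cv2.resize(im[:,:,::-1],None,fx=3,fy=3,interpolation=cv2.INTER_CUBIC))
# tray mask tracking helper test
E
```

```text
t: 7.5
eef_pos: [0.4686, -0.0287, 0.1056]
orientation: [3.137, 0.001, 0.023]
force: [0.1, -12.0, 0.5]
width: 0.0222
grip_force: 100.4
```

View pics/t2.png

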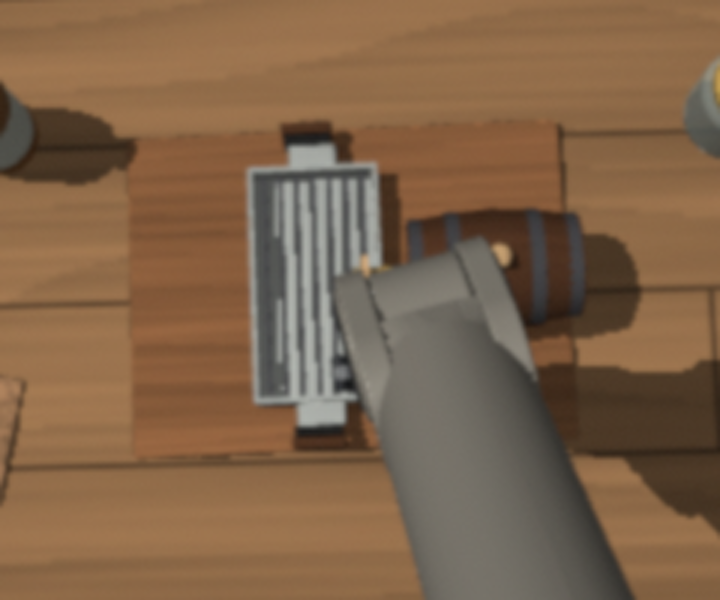

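Contact is made (12 N) and the tray has barely moved. I'll keep pushing gently.

```bash
python3 -m creep '{"linear":[[0,-0.06,0],[0,-0.12,0],[0,-0.18,0],[0,-0.24,0],[0,-0.3,0],[0,-0.3,0]],"yaw":[0,0,0,0,0,0],"hand":[-1,-1,-1,-1,-1,-1]}' 100
```

```text
t: 8.05
eef_pos: [0.4677, -0.0213, 0.1056]
orientation: [3.135, 0.002, 0.021]
force: [-2.3, -15.9, 4.7]
width: 0.0218
grip_force: 101.0
```

```bash
cat >> h.py <<'E'
def tray(save=None):
    "fit front rim edge (z .047) in top view; return stand-frame y of front edge at x=+-.11 minus .0.075 => ear rear y, and skew"
    im=viewer.capture("top"); hsv=cv2.cvtColor(im,cv2.COLOR_RGB2HSV)
    m=((hsv[...,1]<70)&(hsv[...,2]>110)).astype(np.uint8)
    P=[]
    for v in range(165,229):
        u=np.flatnonzero(m[v,185:260])
        if len(u): P.append(ray("top",185+u[0]-.5,v,.047,1))
    P=np.array(P); c,s=np.cos(.019),np.sin(.019)
    d=P[:,:2]-[.558,.024]; X=d[:,0]*c+d[:,1]*s; Y=-d[:,0]*s+d[:,1]*c
    for _ in range(3):
        k=np.polyfit(X,Y,1); r=abs(np.polyval(k,X)-Y); g=r<max(.002,2*np.median(r)); X,Y=X[g],Y[g]
    e=lambda x:np.polyval(k,x)-.075
    print("ear+ %.1f ear- %.1f mm  ctr %.1f skew %.3f n=%d"%(e(.11)*1e3,e(-.11)*1e3,(np.polyval(k,0)-.055)*1e3,k[0],len(X)))
E
python3 -m creep '{"linear":[[0,-0.06,0],[0,-0.12,0],[0,-0.15,0],[0,0.1,0],[0,0.4,0],[0,0.7,0],[0,0.7,0]],"yaw":[0,0,0,0,0,0,0],"hand":[-1,-1,-1,-1,-1,-1,-1]}' 100
python3 -c "
from h import *
tray();print(delta([.468,-.055,.1054],.019))"
```

```text
t: 8.63
eef_pos: [0.469, -0.0386, 0.1052]
orientation: [3.141, 0.0, 0.023]
force: [0.1, -0.6, -3.3]
width: 0.0218
grip_force: 99.9
ear+ 9.5 ear- 20.7 mm  ctr 35.1 skew -0.051 n=64
(array([-0.05,  0.58, -0.01]), np.float64(0.04))
```

```bash
python3 -m creep '{"linear":[[0,0.7,-1],[0,0.7,-2.3],[0,0.7,-3.6],[0,0.7,-4.8],[1,0.7,-4.8],[2.3,0.7,-4.8],[3.6,0.7,-4.8],[4.9,0.7,-4.8],[5.9,0.8,-4.8],[5.9,0.8,-4.8],[5.9,0.8,-4.8]],"yaw":[0,0,0,0,0,0,0,0,0,0,0],"hand":[-1,-1,-1,-1,-1,-1,-1,-1,-1,-1,-1]}' 100
python3 -c "
from h import *
print(delta([.646,-.058,.105],.019))"
```

```text
t: 9.6
eef_pos: [0.6474, -0.0551, 0.2478]
orientation: [-3.14, 0.002, 0.026]
force: [-0.1, 0.6, -3.5]
width: 0.0217
grip_force: 100.4
(array([-0.04,  0.1 ,  4.76]), np.float64(0.07))
```

```bash
python3 -m creep '{"linear":[[0,0.1,1],[0,0.1,2.2],[0,0.1,3.4],[0,0.1,4.4],[0,0.1,4.8],[0,0.1,4.8],[0,-0.3,4.8],[0,-0.6,4.8],[0,-0.8,4.8],[0,-0.9,4.8],[0,-0.9,4.8]],"yaw":[0,0,0,0,0,0,0,0,0,0,0],"hand":[-1,-1,-1,-1,-1,-1,-1,-1,-1,-1,-1]}' 100
python3 -m creep '{"linear":[[0,-0.06,0],[0,-0.12,0],[0,-0.18,0],[0,-0.24,0],[0,-0.3,0],[0,-0.36,0],[0,-0.36,0]],"yaw":[0,0,0,0,0,0,0],"hand":[-1,-1,-1,-1,-1,-1,-1]}' 100
python3 -c "
from h import *
tray()"
```

```text
t: 10.52
eef_pos: [0.6466, -0.027, 0.1069]
orientation: [-3.141, -0.002, 0.028]
force: [-0.2, -0.9, -3.5]
width: 0.0221
grip_force: 100.4
t: 11.1
eef_pos: [0.6458, -0.0238, 0.1058]
orientation: [3.135, -0.0, 0.022]
force: [-0.4, -9.1, -0.2]
width: 0.0222
grip_force: 100.7
ear+ 9.5 ear- 20.7 mm  ctr 35.1 skew -0.051 n=64
```

```bash
python3 -m creep '{"linear":[[0,-0.06,0],[0,-0.12,0],[0,-0.18,0],[0,-0.24,0],[0,-0.3,0],[0,-0.36,0],[0,-0.42,0],[0,-0.48,0],[0,-0.48,0]],"yaw":[0,0,0,0,0,0,0,0,0],"hand":[-1,-1,-1,-1,-1,-1,-1,-1,-1]}' 100
python3 -c "
from h import *
tray()"
```

```text
t: 11.9
eef_pos: [0.6469, -0.0094, 0.1058]
orientation: [3.136, -0.003, 0.022]
force: [3.7, -10.0, -3.4]
width: 0.0221
grip_force: 100.6
ear+ 25.7 ear- 21.1 mm  ctr 43.4 skew 0.021 n=64
```

```bash
python3 -m creep '{"linear":[[0,-0.06,0],[0,-0.12,0],[0,-0.18,0],[0,-0.24,0],[0,-0.3,0],[0,-0.3,0],[0,0,0],[0,0.3,0],[0,0.6,0],[0,0.6,0]],"yaw":[0,0,0,0,0,0,0,0,0,0],"hand":[-1,-1,-1,-1,-1,-1,-1,-1,-1,-1]}' 100
python3 -c "
from h import *
tray();print(delta([.646,-.045,.25],.019),delta([.468,-.045,.25],.019))"
```

```text
t: 12.78
eef_pos: [0.6452, -0.0252, 0.1049]
orientation: [3.14, 0.001, 0.022]
force: [0.3, -0.1, -3.7]
width: 0.0222
grip_force: 100.3
ear+ 36.6 ear- 21.8 mm  ctr 49.2 skew 0.067 n=64
(array([ 0.  ,  0.71, -4.83]), np.float64(0.04)) (array([-5.93,  0.58, -4.83]), np.float64(0.04))
```

```bash
python3 -m creep '{"linear":[[0,0.6,-1],[0,0.6,-2.3],[0,0.6,-3.6],[0,0.6,-4.8],[-1,0.6,-4.8],[-2.3,0.6,-4.8],[-3.6,0.6,-4.8],[-4.9,0.6,-4.8],[-5.9,0.6,-4.8],[-5.9,0.6,-4.8],[-5.9,0.6,-4.8]],"yaw":[0,0,0,0,0,0,0,0,0,0,0],"hand":[-1,-1,-1,-1,-1,-1,-1,-1,-1,-1,-1]}' 100
python3 -m creep '{"linear":[[0,0,1],[0,0,2.2],[0,0,3.4],[0,0,4.4],[0,0,4.8],[0,0,4.8],[0,-0.2,4.8],[0,-0.4,4.8],[0,-0.6,4.8],[0,-0.75,4.8],[0,-0.75,4.8]],"yaw":[0,0,0,0,0,0,0,0,0,0,0],"hand":[-1,-1,-1,-1,-1,-1,-1,-1,-1,-1,-1]}' 100
```

```text
t: 13.75
eef_pos: [0.4677, -0.044, 0.2496]
orientation: [3.141, -0.0, 0.026]
force: [1.6, 0.8, -3.7]
width: 0.0219
grip_force: 100.5
t: 14.67
eef_pos: [0.4695, -0.0202, 0.1064]
orientation: [-3.141, -0.002, 0.027]
force: [-0.2, -0.9, -3.4]
width: 0.0221
grip_force: 100.5
```

```bash
python3 -m creep '{"linear":[[0,-0.06,0],[0,-0.12,0],[0,-0.18,0],[0,-0.24,0],[0,-0.3,0],[0,-0.36,0],[0,-0.42,0],[0,-0.48,0],[0,-0.54,0],[0,-0.6,0],[0,-0.66,0],[0,-0.66,0]],"yaw":[0,0,0,0,0,0,0,0,0,0,0,0],"hand":[-1,-1,-1,-1,-1,-1,-1,-1,-1,-1,-1,-1]}' 100
python3 -c "
from h import *
tray()"
```

```text
t: 15.67
eef_pos: [0.4674, -0.0068, 0.1056]
orientation: [3.136, 0.002, 0.022]
force: [-2.9, -12.8, 5.0]
width: 0.0216
grip_force: 101.3
ear+ 36.7 ear- 30.2 mm  ctr 53.5 skew 0.030 n=64
```

```bash
python3 -m creep '{"linear":[[0,-0.06,0],[0,-0.12,0],[0,-0.18,0],[0,-0.24,0],[0,-0.3,0],[0,-0.36,0],[0,-0.42,0],[0,-0.48,0],[0,-0.48,0]],"yaw":[0,0,0,0,0,0,0,0,0],"hand":[-1,-1,-1,-1,-1,-1,-1,-1,-1]}' 100
python3 -c "
from h import *
tray()"
```

```text
t: 16.47
eef_pos: [0.4658, 0.0067, 0.1053]
orientation: [3.134, 0.005, 0.022]
force: [-4.7, -15.2, 7.5]
width: 0.0221
grip_force: 101.4
ear+ 36.0 ear- 46.2 mm  ctr 61.1 skew -0.046 n=64
```

Next I'll go to the far side. That ear needs to move from 36 to about 58.

```bash
python3 -m creep '{"linear":[[0,0.4,0],[0,0.8,0],[0,1.3,-1],[0,1.3,-2.3],[0,1.3,-3.6],[0,1.3,-4.8],[1,1.3,-4.8],[2.3,1.3,-4.8],[3.6,1.3,-4.8],[4.9,1.3,-4.8],[5.95,1.4,-4.8],[5.95,1.4,-4.8]],"yaw":[0,0,0,0,0,0,0,0,0,0,0,0],"hand":[-1,-1,-1,-1,-1,-1,-1,-1,-1,-1,-1,-1]}' 100
python3 -c "
from h import *
tray();print(delta([.646,-.006,.105],.019))"
```

```text
t: 17.52
eef_pos: [0.6522, -0.0253, 0.2479]
orientation: [-3.14, -0.002, 0.025]
force: [0.4, 0.6, -4.2]
width: 0.0221
grip_force: 100.4
ear+ 36.0 ear- 46.3 mm  ctr 61.1 skew -0.047 n=64
(array([-0.09, -0.64,  4.76]), np.float64(0.05))
```

```bash
python3 -m creep '{"linear":[[-0.15,0,1],[-0.15,0,2.2],[-0.15,0,3.4],[-0.15,0,4.4],[-0.15,0,4.8],[-0.15,0,4.8],[-0.15,-0.2,4.8],[-0.15,-0.4,4.8],[-0.15,-0.6,4.8],[-0.15,-0.75,4.8],[-0.15,-0.75,4.8]],"yaw":[0,0,0,0,0,0,0,0,0,0,0],"hand":[-1,-1,-1,-1,-1,-1,-1,-1,-1,-1,-1]}' 100
python3 -m creep '{"linear":[[0,-0.06,0],[0,-0.12,0],[0,-0.18,0],[0,-0.24,0],[0,-0.3,0],[0,-0.36,0],[0,-0.42,0],[0,-0.48,0],[0,-0.54,0],[0,-0.6,0],[0,-0.66,0],[0,-0.66,0]],"yaw":[0,0,0,0,0,0,0,0,0,0,0,0],"hand":[-1,-1,-1,-1,-1,-1,-1,-1,-1,-1,-1,-1]}' 100
python3 -c "
from h import *
tray()"
```

```text
t: 18.48
eef_pos: [0.643, -0.0003, 0.1069]
orientation: [-3.14, -0.003, 0.028]
force: [1.1, 0.7, -4.0]
width: 0.0221
grip_force: 100.4
t: 19.48
eef_pos: [0.6427, 0.0115, 0.1057]
orientation: [3.135, -0.001, 0.022]
force: [1.5, -10.1, -2.4]
width: 0.0217
grip_force: 100.7
ear+ 46.2 ear- 44.8 mm  ctr 65.5 skew 0.006 n=64
```

```bash
python3 -m creep '{"linear":[[0,-0.05,0],[0,-0.1,0],[0,-0.15,0],[0,-0.2,0],[0,-0.25,0],[0,-0.3,0],[0,-0.34,0],[0,-0.34,0]],"yaw":[0,0,0,0,0,0,0,0],"hand":[-1,-1,-1,-1,-1,-1,-1,-1]}' 100
python3 -c "
from h import *
tray()"
```

```text
t: 20.2
eef_pos: [0.6417, 0.0279, 0.1054]
orientation: [-3.141, -0.001, 0.026]
force: [1.9, -1.9, -4.0]
width: 0.0221
grip_force: 100.4
ear+ 67.0 ear- 45.1 mm  ctr 76.0 skew 0.100 n=64
```

The +x ear popped free and the tray is at the skew margin, so I'm backing off straight away and going to the near side.

```bash
python3 -m creep '{"linear":[[0,0.6,0],[0,1.2,0],[0,1.8,-1],[0,1.8,-2.3],[0,1.8,-3.6],[0,1.8,-4.8],[-1,1.8,-4.8],[-2.3,1.8,-4.8],[-3.6,1.8,-4.8],[-4.9,1.8,-4.8],[-5.8,1.7,-4.8],[-5.8,1.7,-4.8]],"yaw":[0,0,0,0,0,0,0,0,0,0,0,0],"hand":[-1,-1,-1,-1,-1,-1,-1,-1,-1,-1,-1,-1]}' 100
python3 -c "
from h import *
tray();print(delta([.468,.004,.105],.019))"
```

```text
t: 21.25
eef_pos: [0.4621, -0.0273, 0.2483]
orientation: [3.141, 0.006, 0.027]
force: [-0.2, -0.5, -4.3]
width: 0.0221
grip_force: 100.5
ear+ 67.0 ear- 45.1 mm  ctr 76.0 skew 0.100 n=64
(array([ 0.12, -1.05,  4.8 ]), np.float64(0.07))
```

```bash
python3 -m creep '{"linear":[[0.1,0,1],[0.1,0,2.2],[0.1,0,3.4],[0.1,0,4.4],[0.1,0,4.8],[0.1,0,4.8],[0.1,-0.2,4.8],[0.1,-0.5,4.8],[0.1,-0.8,4.8],[0.1,-1,4.8],[0.1,-1,4.8]],"yaw":[0,0,0,0,0,0,0,0,0,0,0],"hand":[-1,-1,-1,-1,-1,-1,-1,-1,-1,-1,-1]}' 100
python3 -m creep '{"linear":[[0,-0.05,0],[0,-0.1,0],[0,-0.15,0],[0,-0.2,0],[0,-0.25,0],[0,-0.3,0],[0,-0.35,0],[0,-0.4,0],[0,-0.45,0],[0,-0.5,0],[0,-0.5,0]],"yaw":[0,0,0,0,0,0,0,0,0,0,0],"hand":[-1,-1,-1,-1,-1,-1,-1,-1,-1,-1,-1]}' 100
python3 -c "
from h import *
tray()"
```

```text
t: 22.22
eef_pos: [0.4718, 0.0044, 0.1064]
orientation: [-3.141, -0.002, 0.029]
force: [0.0, -0.2, -2.7]
width: 0.0221
grip_force: 100.4
t: 23.13
eef_pos: [0.4705, 0.0175, 0.1052]
orientation: [-3.141, 0.0, 0.026]
force: [-1.9, -0.7, -4.6]
width: 0.0221
grip_force: 100.3
ear+ 65.0 ear- 55.2 mm  ctr 80.1 skew 0.045 n=64
```

```bash
python3 -m creep '{"linear":[[0,-0.05,0],[0,-0.1,0],[0,-0.15,0],[0,-0.2,0],[0,-0.25,0],[0,-0.3,0],[0,-0.35,0],[0,-0.35,0]],"yaw":[0,0,0,0,0,0,0,0],"hand":[-1,-1,-1,-1,-1,-1,-1,-1]}' 100
python3 - <<'E'
from h import *
tray()
im=viewer.capture("top")[100:300,140:380];cv2.imwrite("pics/t3.png",cv2.resize(im[:,:,::-1],None,fx=3,fy=3,interpolation=cv2.INTER_CUBIC))
E
```

```text
t: 23.85
eef_pos: [0.4704, 0.0279, 0.1053]
orientation: [-3.141, -0.0, 0.026]
force: [-0.0, -0.8, -4.1]
width: 0.0222
grip_force: 100.3
ear+ 62.3 ear- 67.3 mm  ctr 84.8 skew -0.023 n=64
```

View pics/t3.png

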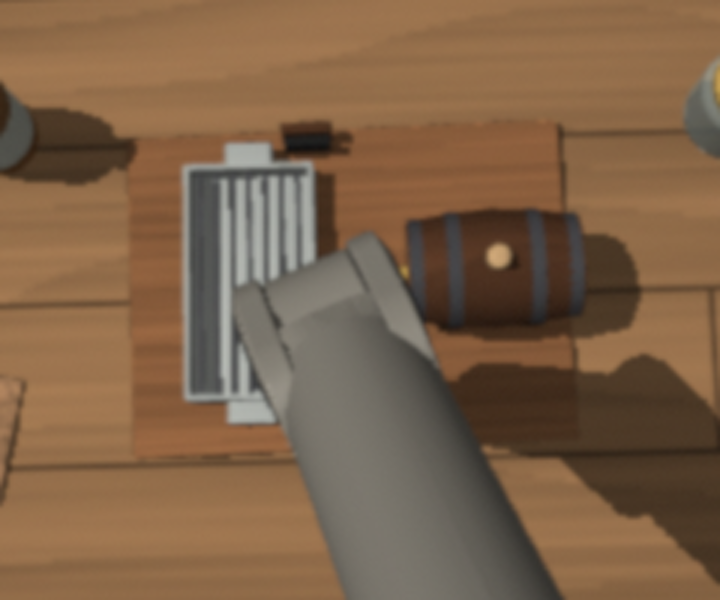

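Both ears are clear of the cheeks: the far ear's rear is at crop x≈272 and the cheek begins at 284. Now I'll take the mallet back to the mat.

```bash
python3 -m creep '{"linear":[[0,0.6,0],[0,1.1,-0.5],[0,1.1,-1.8],[0,1.1,-3.2],[0,0,-3.6],[0,-1.3,-3.6],[0,-2.6,-3.6],[0,-4,-3.6],[0,-5.3,-3.6],[0,-6.6,-3.6],[-0.4,-8,-3.6],[-0.6,-9,-3.6]],"yaw":[0,0,0,0,0,0,0,0,0,0,0,0],"hand":[-1,-1,-1,-1,-1,-1,-1,-1,-1,-1,-1,-1]}' 100
python3 -c "
from h import *
tray();print(delta([.442,.371,.13],.012))"
```

```text
t: 24.95
eef_pos: [0.4442, 0.301, 0.2137]
orientation: [-3.139, -0.0, 0.027]
force: [0.2, 0.3, -4.0]
width: 0.0216
grip_force: 100.3
ear+ 62.3 ear- 67.3 mm  ctr 84.8 skew -0.023 n=64
(array([ 0.09, -2.06,  2.83]), np.float64(0.22))
```

```bash
python3 -m creep '{"linear":[[0,-1,0],[0,-2,0],[0,-2.1,0],[0,-2.1,0.8],[0,-2.1,1.6],[0,-2.1,2.4],[0,-2.1,3.1],[0,-2.1,3.5],[0,-2.1,3.8],[0,-2.1,3.8],[0,-2.1,3.8]],"yaw":[0,0,0,0,0,0,0,0,0,0,0],"hand":[-1,-1,-1,-1,-1,-1,-1,-1,-1,-1,-1]}' 100
python3 - <<'E'
from h import *
im=viewer.capture("scene")[100:240,300:480];cv2.imwrite("pics/s2.png",cv2.resize(im[:,:,::-1],None,fx=4,fy=4,interpolation=cv2.INTER_CUBIC))
E
```

```text
t: 25.92
eef_pos: [0.4442, 0.3602, 0.0998]
orientation: [-3.141, -0.0, 0.025]
force: [0.9, -0.4, -3.9]
width: 0.0221
grip_force: 100.8
```

View pics/s2.png

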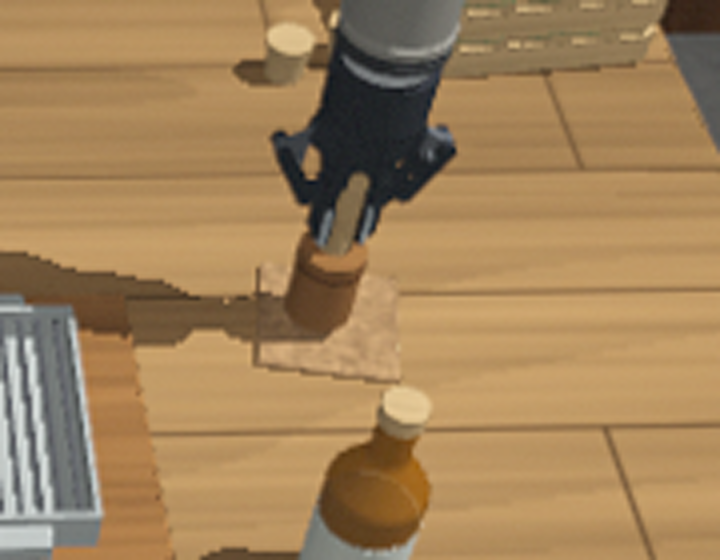

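The mallet is upright over the mat, slightly towards its left side. I'll shift it a little and lower it until it touches.

```bash
python3 -m creep '{"linear":[[0,-0.3,0],[0,-0.3,0.1],[0,-0.3,0.2],[0,-0.3,0.3],[0,-0.3,0.38],[0,-0.3,0.44],[0,-0.3,0.44]],"yaw":[0,0,0,0,0,0,0],"hand":[-1,-1,-1,-1,-1,-1,-1]}' 100
```

```text
t: 26.55
eef_pos: [0.4437, 0.3687, 0.087]
orientation: [3.141, -0.0, 0.025]
force: [-3.3, -2.4, 6.5]
width: 0.0214
grip_force: 102.2
```

```bash
python3 -m creep '{"linear":[[0,0,0],[0,0,0],[0,0,0],[0,0,0],[0,0,0],[0,0,0],[0,0,0],[0,0,0],[0,0,0],[0,0,0],[0,0,0],[0,0,0]],"yaw":[0,0,0,0,0,0,0,0,0,0,0,0],"hand":[-0.4,-0.35,-0.3,-0.2,0,0.2,0.5,0.8,1,1,1,1]}' 20
python3 -m creep '{"linear":[[0,0,-0.5],[0,0,-1.5],[0,0,-2.5],[0,0,-3.5],[0,0,-4.5],[0,0,-5.5],[0,0,-5.5]],"yaw":[0,0,0,0,0,0,0],"hand":[1,1,1,1,1,1,1]}'
python3 - <<'E'
from h import *
tray()
im=viewer.capture("scene")[100:260,180:420];cv2.imwrite("pics/s3.png",cv2.resize(im[:,:,::-1],None,fx=3,fy=3,interpolation=cv2.INTER_CUBIC))
E
```

```text
t: 27.55
eef_pos: [0.4437, 0.3688, 0.0861]
orientation: [-3.142, -0.0, 0.025]
force: [-0.4, -0.6, -0.8]
width: 0.0854
grip_force: 0.0
t: 28.13
eef_pos: [0.4456, 0.3715, 0.2576]
orientation: [-3.135, -0.008, 0.025]
force: [1.2, 1.0, 1.5]
width: 0.0852
grip_force: 0.0
ear+ 62.3 ear- 67.3 mm  ctr 84.8 skew -0.023 n=64
```

View pics/s3.png

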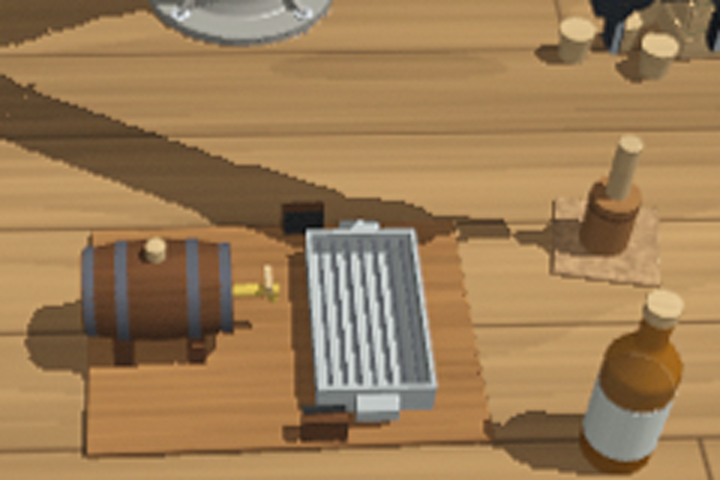

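The mallet stands upright on the mat at about (612,215), and the tray lies free of both cheeks and wholly on the board. Handing in.

```bash
python3 -m creep '{"linear":[[0,0,0],[0,0,0],[0,0,0],[0,0,0]],"yaw":[0,0,0,0],"hand":[1,1,1,1]}'; python3 -c "
from rig import workorder
print(workorder.sign_off())"
```

```text
t: 28.57
eef_pos: [0.4433, 0.3684, 0.25]
orientation: [3.14, 0.002, 0.025]
force: [-0.4, -0.3, 0.3]
width: 0.0856
grip_force: 0.0
the job is handed in; nothing more can be done
None
```

I handed the job in at about 28.6 s, but sign-off returned no verdict: the tray is loose on the board (ears about 10 and 15 mm past the cheeks) and the mallet stands on the cork mat, but when the +x ear popped free the skew measured 0.100 rad, close to the 0.105 limit.

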